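Wedge a tile sample flush in its mounting jig

TASK

Slide the flat cover of the grey box all the way across so that the wedge's compartment is open, lift the wedge out by its head, and push its blade down, slanting face to the tile, into the gap between the tile and a stop of the jig, only where the gap is wide enough: never force it down into the narrow gap. Press the wedge down until the tile lies flush against the fence, and finish like that: still holding the wedge and pressing it down so the tile stays pressed flush, nothing let go. Leave everything else on the bench where it is.

Things in the scene. Friction and masses are not known exactly. Their poses are not given: they have to be found in the camera images.
- box: Grey fixed box, 160 (x) x 120 (y) x 66 mm high, walls and floor 5 mm; origin centre of underside. A wall at x = 0 parts the wedge's compartment (-x half, inside 72 x 110 mm) from one with glass slides (+x half). In the -x half two rails along y (50 mm long, 6 mm thick, tops 35 mm above the underside, channel 19 mm wide centred at x = -39 mm) carry the wedge by its shoulders.
- cover (a joint): Flat aluminium cover, 80 x 124 x 5 mm, sliding on the box along the box's +x. 0 m: the wedge's compartment is shut; 0.080 m: end stop, that compartment fully open, slide compartment covered. About 1.5 N of friction plus light damping; stays where it is left.
- cover_rib (a point): Centre of the top of the cover's upright rib, 36 mm (x) x 14 mm (y), 24 mm high, its top 96 mm above the work surface; axes as the box's. Can be pinched across the 14 mm and slid to the box's +x.
- wedge: White plastic wedge, 60 g, slippery blade, hanging upright in the covered half. Origin mid-blade at foot level, z up. Head 26 (x) x 30 (y) mm, 28 to 52 mm above the foot: grip across y. Blade 30 mm wide (y): upright back at x = -8 mm; 5 mm thick at the foot, its +x face slants out to x = +8 mm at 22 mm up (16 mm thick above). In use +x faces the tile, the back the stop.
- wedge_back (a point): Middle of the foot's edge on the wedge's upright back, at the wedge's x = -8 mm.
- jig: Fixed aluminium jig plate, x -75 to +69, y -70 to +70 mm, 10 mm thick; origin on the underside. Steel fence along y, 124 mm long, inner face at x = +45 mm, top at z = 36 mm. The tile lies on the plate between the fence and two steel stops on the -x side; flush on the fence its centre is at x = +15 mm and its -x side at x = -15 mm.
- tile: Terracotta tile, 60 (x) x 110 (y) x 22 mm, about 0.36 kg, lying loose on the slippery jig plate (top 32 mm above the work surface), origin centre of underside. It starts 3 to 4.5 mm short of the fence and slightly askew; 3 N slides it, and about 15 N down on the wedge drives it flush.
- stop_low: The shorter stop: 45 mm wide (y), 22 mm high, top level with the tile, reaching 31 mm (x) towards it. Origin at plate level at jig x = -45, y = +25.5 or -25.5 mm; axes as the jig's. Its face to the tile is at its own x = +16 mm: a gap of 14 mm to a flush tile (about 10 mm at the start), the wide gap.
- stop_deep: The longer stop (39 mm in x), same width and height, in the other of the two places side by side. Its face is at its own x = +24 mm: 6 mm to a flush tile (1 to 4 mm at the start), too narrow for the wedge.
- jar: Bystander, to be left alone: small amber glass jar with black cap, 38 mm wide, 55 mm high; origin under its centre.
- pen: Bystander, to be left alone: yellow pen lying flat, 126 mm long, 11 mm thick; origin under its centre.
- tape: Bystander, to be left alone: clear tape dispenser with a white roll, 90 x 32 mm, 60 mm high; origin under its centre.
- sample: Bystander, to be left alone: loose blue sample tile, 60 x 90 x 12 mm, not part of the job; origin under its centre.
- slidebox: Bystander, to be left alone: closed blue slide box, 82 x 102 x 32 mm; origin under its centre.
- penpot: Bystander, to be left alone: dark round pen pot with pens, 72 mm wide, 95 mm high (pens to 155 mm); origin under its centre.
- adapter: Bystander, to be left alone: black power adapter brick, 100 x 45 x 30 mm; origin under its centre.
Not all that is in view belongs to the job. Several things have the shape of the tile; the one meant has the colours described above.

How it is judged:
On the way, in this order (a step that is already met when the one before it is completed fails the run):
1. the cover is slid across to its end (value of joint cover above 0.072 m), for 0.1 s.
2. the wedge is lifted out of the box (z of wedge in the frame of box above 0.035 m and contact force between the fingers and wedge above 0.5 N), for 0.1 s.
At the end, for the whole second after the job is handed in: Cover within 10 mm of its open end; tile within 1.5 mm of the fence, parallel to 0.025 rad; wedge upright, within 12 mm of the shorter stop's middle, foot 7.5 mm or more below the tile's top, pressing the tile with over 2 N and held by the fingers (over 2 N), at rest through the last second (value of joint cover above 0.07 m and x of tile in the frame of jig above 0.0135 m and angle between the x axis of tile and the x axis of jig, either way round below 0.025 rad and angle between tile's own z axis and vertical below 0.05 rad and z of wedge in the frame of jig below 0.0245 m and angle between wedge's own z axis and vertical below 0.2 rad and y of wedge in the frame of stop_low between -0.012 and 0.012 m and x of wedge_back in the frame of stop_low between 0.013 and 0.022 m and angle between the x axis of wedge and the x axis of jig, either way round below 0.2 rad and contact force between wedge and tile above 2 N and contact force between the fingers and wedge above 2 N and linear speed of each of tile, wedge below 0.01 m/s); the arm keeps its last pose, push and grip.
It fails at once if the wedge is forced down on the narrow gap (over 20 N against the longer stop) (contact force between wedge and stop_deep above 20 N).
It fails at once if something else on the bench is disturbed (moved over 25 mm) (distance of any of jar, pen, tape, sample, slidebox, penpot, adapter from where it was at the start of the episode above 0.025 m).
It also fails if it takes over 45 s, if anything falls off the work surface, if the arm or the gripper's body presses on something with over 40 N, if the wrist force passes 120 N, or if a joint passes its speed limit or range.

ROBOT

A 6-joint arm with a two-finger parallel gripper is mounted at the origin on the work surface. World frame = base frame: x ahead of the robot, y to its left, z up, the work surface at z = 0. Lengths are in m, angles in rad, forces in N, time in s.
With the tool pointing down it reaches from about 0.3 to 0.875 m from the base axis. Payload 6.4 kg.
Tool frame: the origin (TCP) lies on the centre line of the jaws, within the pads' length; the fingertips stand 8 mm ahead of it and the grasp point (between the pads) lies 11 mm behind it (bot.tips_ahead is the distance from the TCP to the fingertips, in m); z points along the fingers, y is the line along which they close (so a half turn about z gives the same grasp; the last joint's range is limited). The gripper opens to 85 mm and grips with 20 to 120 N. Pads are 22 mm wide; open, the fingers measure 114 mm over their backs; the gripper's body (76 mm by 85 mm) begins 54 mm behind the grasp point. The pads swing forward as they close: fully open they stand 13 mm farther back than shut.
Start: joints at [-1.517, 0.181, 1.607, -0, 1.354, -0.206], TCP at [0.148, -0.556, 0.207] pointing down, gripper open.
Joint ranges: [-2.99, 2.99], [-0.89, 2.07], [0.3, 2.58], [-1.14, 4.28], [0, 2.63], [-3.12, 3.12]. Speed limits (rad/s): [2.57, 2.57, 3.01, 3.14, 3.14, 3.14].

INTERFACE

Orientations are given as a unit quaternion [w, x, y, z].
In Python, from bench import bot gives the robot as it stands.
- The arm moves only by the shell command python3 -m creep 'ROWS' [FORCE]. ROWS is text: rows parted by semicolons, each of 7 numbers parted by spaces: the shift along the tool's x, y, z in cm, then the turn, a rotation vector about the tool's x, y, z in degrees, then the closure, from 0 (fully open) to 1 (shut). A call has 1 to 20 rows; each row shifts and turns the commanded pose from where the row before left it, along the tool's axes as they then stand; what a row does not reach is not made up. A row lasts 1/10 s, in which the tool goes at most 50 mm and 8.59 degrees, less where a joint would pass 70% of its speed; a pose out of reach is approached as far as the arm can. A call with a gripper value outside its range is refused whole. The fingers move at their own pace and stop on an object; FORCE is the grip in N (left out, the last holds). Time passes only in rows, so rows that do not move let the fingers close. It gives the time, the measured TCP pose, the force, the opening and the grip force at its end, in the units of the state.
- bot.observe(): the state, without advancing time (a new reading comes with each control period).
- bot.camera(name): name is "side" or "top" or "wrist"; returns a dict with "pixels" (480x640x3 uint8, red, green, blue), "K" (3x3 intrinsics, pixels), "origin" and "attitude" of the camera in the world; the wrist camera has in their place "mount" (4x4, takes a point from camera to tool coordinates, whose origin is the TCP and whose axes are the flange's). Camera axes: x right, y up, looking along -z (the intrinsics and any distortion apply to the point x, -y, -z); pixel columns grow to the right and rows downward; lengths in m; the calibration is good to about 2 mm. A picture is of the moment at which its call begins: read the wrist's pose just before it. There is no depth.
- bot.sign_off(): hands the job in; it is judged then, once.
Trained networks look in the newest picture that a camera, given by its name, has taken for a name from the list of things; names that differ only in an ending like _2 or _b are one class to them, and where a whole thing is asked for, a point or a joint stands for the part that bears it (a point fixed in the world has none). Each returns a list of dicts, best first, with "score" (0 to 1); they miss things now and then, are a little off and sometimes report something else, mostly with a low value. They report only what shows in the picture. A call takes as long as a camera call. They do not tell look-alikes from the thing itself.
- bot.search_frame(target, camera): "rect" ([left, top, right, bottom] in pixels, round what is visible of it).
- bot.cut_out(target, camera): "pixels" (480x640 bool, what is visible of it) and "rect" ([left, top, right, bottom] in pixels, round what is visible of it).
- bot.landmark_of(target, camera): "location" ([column, row] in pixels: a listed point, or the origin of a listed thing).
The state is a dict: "t": time; "joint_positions": joint angles; "dq": joint speeds; "tau": joint torques, N m; "eef_pos": TCP position; "tool_rot": TCP orientation; "force": force on the tool from outside, world axes, zero at the start; "moment": the same for the moment, N m; "opening": finger opening in m; "grasp_force": force on a finger pad.
Only numpy, scipy, OpenCV 4.12 (cv2) and the standard library are available. Lean on these libraries where they do the work, as an engineer would, in place of code of your own. Each camera call takes 0.05 s, during which the arm holds its last target. There are 200 camera calls.

## Working session

There is one attempt and no reset: what is moved stays moved. The work goes in short steps, Python scripts to look and compute and a shell command to move; the robot and the scene stay as the last step left them, time stands still between calls to the robot, and variables do not carry over. Pictures are saved under pics/ and viewed, at most 10 in all, crops included, and the job is handed in when it is done.

```bash
mkdir -p pics; ls
cat > h.py <<'E'
import numpy as np, cv2
from scipy.spatial.transform import Rotation as R
from bench import bot
def rot(q): return R.from_quat([q[1],q[2],q[3],q[0]]).as_matrix()
def cam(name,save=None):
    s=bot.observe(); c=bot.camera(name)
    if name=="wrist":
        T=np.eye(4);T[:3,:3]=rot(s["tool_rot"]);T[:3,3]=s["eef_pos"];M=T@np.array(c["mount"]);c["Rm"]=M[:3,:3];c["o"]=M[:3,3]
    else:
        a=np.array(c["attitude"]);c["Rm"]=a if a.shape==(3,3) else rot(a);c["o"]=np.array(c["origin"])
    if save: cv2.imwrite("pics/"+save,c["pixels"][:,:,::-1])
    return c
def onz(c,uv,z):
    uv=np.atleast_2d(np.array(uv,float)); d=c.get("distortion"); 
    n=cv2.undistortPoints(uv[:,None],np.array(c["K"]),None if d is None else np.array(d))[:,0]
    r=np.c_[n[:,0],-n[:,1],-np.ones(len(n))]@c["Rm"].T
    return c["o"]+r*((z-c["o"][2])/r[:,2])[:,None]
def proj(c,p):
    q=(np.atleast_2d(p)-c["o"])@c["Rm"]; k=np.array(c["K"]); q=q*[1,-1,-1]; q=q@k.T; return q[:,:2]/q[:,2:]
E
python3 - <<'E'
from h import *
for n in ("top","side"):
    c=cam(n,n+"0.png"); print(n,[k for k in c],c["o"],c.get("distortion"))
    for t,z in (("box",.066),("cover",.072),("cover_rib",.096),("jig",.01),("tile",.032),("stop_low",.032),("stop_deep",.032),("sample",.012),("jar",.05),("tape",.06),("penpot",.09)):
        l=bot.landmark_of(t,n); f=bot.search_frame(t,n)
        print(t,[(round(x["score"],2),np.round(x["location"]),onz(c,x["location"],z)[0,:2].round(3)) for x in l[:2]],[(round(x["score"],2),np.round(x["rect"]).astype(int).tolist()) for x in f[:2]])
print(bot.observe())
E
```

```text
pics
top ['pixels', 'K', 'origin', 'attitude', 'Rm', 'o'] [ 0.348097   -0.06591437  0.8672582 ] None
box [(0.67, array([181., 216.]), array([0.546, 0.204]))] [(0.66, [130, 165, 216, 258])]Traceback (most recent call last):
  File "<stdin>", line 5, in <module>
ValueError: it knows: adapter, box, cover_rib, jar, jig, pen, penpot, sample, slidebox, stop_deep, stop_low, tape, tile, wedge, wedge_back
```

Run:
```python
from h import *
for n in ("top","side"):
    c=cam(n,n+"0.png"); print(n,c["o"])
    for t,z in (("box",.0),("cover_rib",.096),("jig",.0),("tile",.01),("stop_low",.01),("stop_deep",.01),("sample",.0),("jar",.0),("tape",.0),("penpot",.0),("wedge",.01)):
        l=bot.landmark_of(t,n); f=bot.search_frame(t,n)
        print(t,[(round(x["score"],2),np.round(x["location"]),onz(c,x["location"],z)[0,:2].round(3)) for x in l[:2]],[(round(x["score"],2),np.round(x["rect"]).astype(int).tolist()) for x in f[:2]])
print(bot.observe())
```

```text
top [ 0.348097   -0.06591437  0.8672582 ]
box [(0.63, array([181., 217.]), array([0.56 , 0.225]))] [(0.76, [130, 164, 215, 258]), (0.58, [356, 145, 403, 174])]
cover_rib [(0.6, array([165., 215.]), array([0.537, 0.222])), (0.37, array([460., 318.]), array([ 0.402, -0.308]))] [(0.89, [134, 198, 205, 241]), (0.45, [304, 212, 389, 297])]
jig [(0.87, array([344., 253.]), array([ 0.517, -0.106])), (0.31, array([343., 249.]), array([ 0.523, -0.104]))] [(0.87, [304, 210, 389, 297])]
tile [(0.76, array([449., 150.]), array([ 0.747, -0.304])), (0.74, array([342., 251.]), array([ 0.518, -0.103]))] [(0.93, [312, 227, 378, 267]), (0.82, [420, 126, 481, 171])]
stop_low [(0.8, array([336., 276.]), array([ 0.467, -0.095]))] [(0.94, [322, 267, 348, 287])]
stop_deep [(0.6, array([366., 271.]), array([ 0.483, -0.151]))] [(0.91, [351, 258, 379, 283]), (0.61, [132, 200, 205, 243])]
sample [(0.96, array([377., 159.]), array([ 0.719, -0.16 ]))] [(0.65, [355, 141, 400, 174])]
jar [(0.4, array([344., 252.]), array([ 0.518, -0.106])), (0.21, array([474., 220.]), array([ 0.607, -0.362]))] [(0.54, [259, 306, 2
[... 1534 characters left out ...]
299, 185])]
{'t': 2.45, 'joint_positions': array([-1.51725879e+00,  1.80790424e-01,  1.60701173e+00, -5.89822414e-06,
        1.35381415e+00, -2.06330783e-01]), 'dq': array([-0.0008074 , -0.00068937,  0.00060146,  0.00029074,  0.00068196,
       -0.00092073]), 'tau': array([ 9.72239445e-05, -4.44835174e+01, -3.51674652e+01, -2.59423587e-04,
        7.54469947e-04,  7.31679592e-06]), 'eef_pos': array([ 0.1477462 , -0.55569785,  0.20678817]), 'tool_rot': array([-1.20061070e-05,  9.91570344e-01,  1.29569488e-01, -1.96936273e-06]), 'force': array([-0.54807955,  0.77087416,  0.01081356]), 'moment': array([ 0.00969439,  0.05997398, -0.03774227]), 'grasp_force': 0.0, 'opening': 0.08569167264728463}
```

View pics/top0.png

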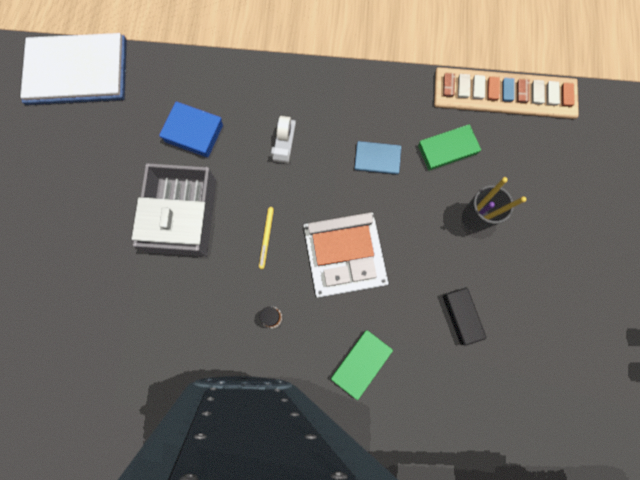

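The box stands upper left (cover on its near half, rib at px 165,216). The jig is in the centre, with stop_low left (336,276) and stop_deep right (366,271). The jar (270,317) and pen (266,238) are close to the path. The detections match the picture.

```bash
python3 -m creep '0 0 0 0 0 8.5 0;0 0 0 0 0 8.5 0;1.9 -4.4 -0.3 0 0 0 0;1.9 -4.4 -0.3 0 0 0 0;1.9 -4.4 -0.3 0 0 0 0;1.9 -4.4 -0.3 0 0 0 0;1.9 -4.4 -0.3 0 0 0 0;1.9 -4.4 -0.3 0 0 0 0;1.9 -4.4 -0.3 0 0 0 0;1.9 -4.4 -0.3 0 0 0 0;1.9 -4.4 -0.3 0 0 0 0;1.9 -4.4 -0.3 0 0 0 0;1.9 -4.4 -0.3 0 0 0 0;1.9 -4.4 -0.3 0 0 0 0;1.9 -4.4 -0.3 0 0 0 0;1.9 -4.4 -0.3 0 0 0 0;1.9 -4.4 -0.3 0 0 0 0;1.9 -4.4 -0.3 0 0 0 0;1.9 -4.4 -0.3 0 0 0 0;0 0 0 0 0 0 0'
python3 - <<'E'
from h import *
s=bot.observe(); print(s["eef_pos"],R.from_matrix(rot(s["tool_rot"])).as_euler("ZYX",degrees=True))
c=cam("wrist","w1.png"); print(np.round(c["mount"],3), c["o"])
for t,z in (("box",0),("cover_rib",.096)):
    print(t,[(round(x["score"],2),np.round(x["location"]),onz(c,x["location"],z)[0,:2].round(4)) for x in bot.landmark_of(t,"wrist")[:2]])
m=bot.cut_out("box","wrist")
if m:
    print(m[0]["rect"]);
E
```

```text
t: 4.45
eef_pos: [0.4993, 0.1845, 0.2576]
tool_rot: [-0.001, 1.0, -0.016, 0.0]
force: [-0.2, -0.7, 0.0]
opening: 0.0857
grasp_force: 0.0
[0.49929554 0.18448335 0.25762608] [-1.82217661e+00 -2.51607071e-02 -1.79900996e+02]
[[-0.001  0.948  0.318  0.082]
 [ 1.     0.001  0.001  0.   ]
 [ 0.001  0.318 -0.948 -0.167]
 [ 0.     0.     0.     1.   ]] [0.58082234 0.1811388  0.42421142]
box [(0.88, array([286., 129.]), array([0.564 , 0.2225]))]
cover_rib [(0.78, array([275., 168.]), array([0.5345, 0.2249]))]
[202.1, 32.0, 345.3, 217.6]
```

View pics/w1.png

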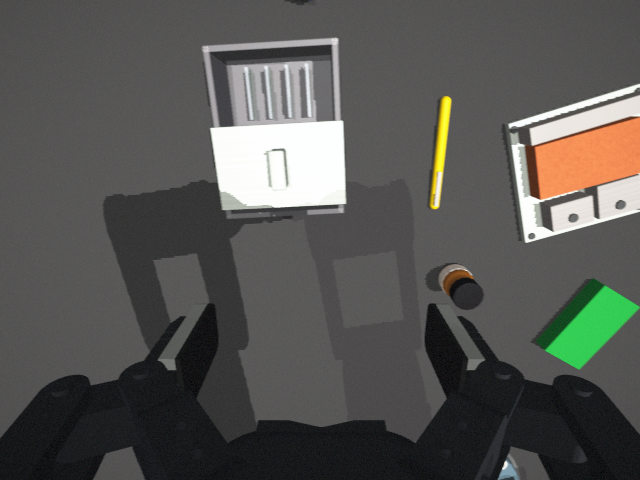

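Run:
```python
from h import *
c=cam("wrist")
p=onz(c,[(211,128),(343,121),(346,203),(221,209)],.072); print(p.round(4),p.mean(0)); 
for a,b in((0,1),(3,2)):
    d=p[a]-p[b];print(np.degrees(np.arctan2(-d[0],d[1])),np.linalg.norm(d))
q=onz(c,[(203,47),(338,39)],.066);print(q.round(4)); d=q[0]-q[1];print(np.degrees(np.arctan2(-d[0],d[1])),np.linalg.norm(d))
i=c["pixels"][20:230,190:360,::-1]; cv2.imwrite("pics/w1c.png",cv2.resize(i,None,fx=3.5,fy=2.8*1,interpolation=2))
```

```text
[[0.5686 0.2788 0.072 ]
 [0.5701 0.1559 0.072 ]
 [0.4922 0.1544 0.072 ]
 [0.4908 0.2793 0.072 ]] [0.53042989 0.21708704 0.072     ]
0.6989666187914025 0.12294479779326166
0.6227018332586279 0.1249260283276729
[[0.6374 0.2783 0.066 ]
 [0.6392 0.1586 0.066 ]]
0.8264047273556016 0.11975282057491708
```

View pics/w1c.png

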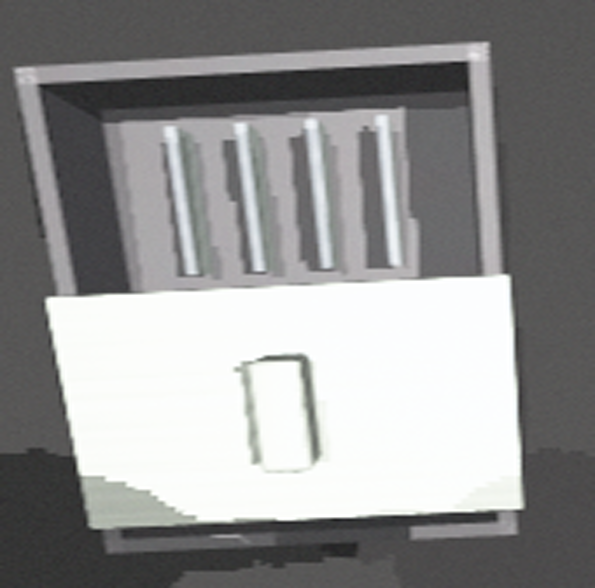

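Wrist view: the cover (211,128)-(346,209) is 123×78 mm, and the rib top is centred near (270,168), about 0.535, 0.227. Box yaw is about 0.7°, and the sizes match. Next: pinch the rib.

```bash
python3 -m creep '0.9 -1.05 2.2 0 0 -2.5 0.3;0.9 -1.05 2.2 0 0 0 0.4;0.9 -1.05 2.2 0 0 0 0.4;0.9 -1.05 2.2 0 0 0 0.4;0 0 2.2 0 0 0 0.4;0 0 2.2 0 0 0 0.4;0 0 2 0 0 0 0.4;0 0 1 0 0 0 0.4;0 0 1 0 0 0 0.4;0 0 0 0 0 0 1;0 0 0 0 0 0 1;0 0 0 0 0 0 1;0 0 0 0 0 0 1;0 0 0 0 0 0 1;0 0 0 0 0 0 1;0 0 0 0 0 0 1' 30
```

```text
t: 6.3
eef_pos: [0.5343, 0.2218, 0.0859]
tool_rot: [-0.0, 1.0, 0.003, 0.0]
force: [0.9, 0.5, 0.5]
opening: -0.0001
grasp_force: 0.0
```

Run:
```python
from h import *
c=cam("wrist","w2.png"); s=bot.observe();print(s["force"],bot.tips_ahead)
print(proj(c,s["eef_pos"]+np.array([0,0,-.008])))
```

```text
[-0.86647404 -0.00454301  0.47370707] 0.008
[[320.60008848 275.13093185]]
```

View pics/w2.png

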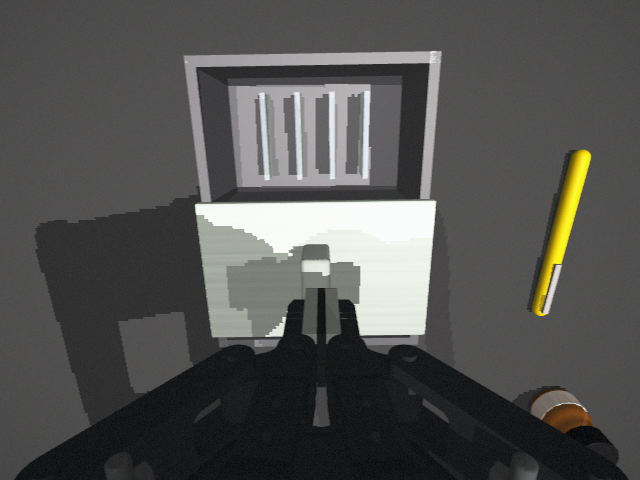

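Run:
```python
from h import *
c=cam("wrist")
print("rib far edge top",onz(c,[(303,260),(329,260)],.096).round(4)); print("rib far bottom",onz(c,[(303,245),(329,245)],.072).round(4))
print("cover",onz(c,[(196,203),(436,201),(428,333),(212,336)],.072).round(4))
print("finger tip far edge at z078",onz(c,[(305,290),(338,290)],.078).round(4),onz(c,[(305,290)],.1).round(4))
i=c["pixels"][190:350,220:420,::-1]; cv2.imwrite("pics/w2c.png",cv2.resize(i,None,fx=3.7,fy=3.7,interpolation=2))
```

```text
rib far edge top [[0.5504 0.23   0.096 ]
 [0.5505 0.2179 0.096 ]]
rib far bottom [[0.549  0.2312 0.072 ]
 [0.549  0.2174 0.072 ]]
cover [[0.5714 0.2854 0.072 ]
 [0.5732 0.1634 0.072 ]
 [0.4953 0.1597 0.072 ]
 [0.4925 0.2844 0.072 ]]
finger tip far edge at z078 [[0.5256 0.23   0.078 ]
 [0.5257 0.2124 0.078 ]] [[0.537 0.229 0.1  ]]
```

View pics/w2c.png

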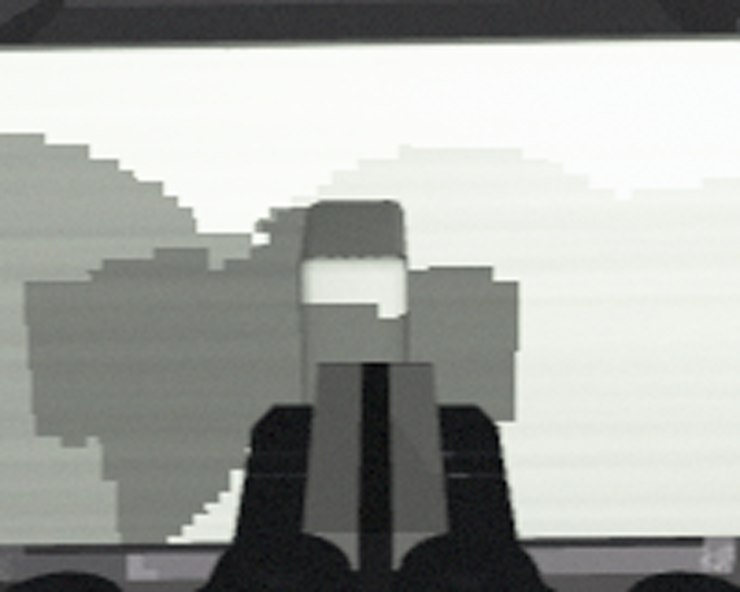

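Run:
```python
from h import *
c=cam("wrist"); print(c["K"], bot.observe()["eef_pos"])
M=np.array(c["mount"]); c["Rm"]=M[:3,:3]; c["o"]=M[:3,3]
for z in (-.03,-.018,-.005,.008): print(z,proj(c,[[.011,-.043,z],[.011,.043,z],[-.011,.043,z],[.011,0,z]]).round(0).tolist())
```

```text
[[363.48381118   0.         320.99311853]
 [  0.         363.48381118 233.45834816]
 [  0.           0.           1.        ]] [0.53423684 0.22172382 0.08577805]
-0.03 [[218.0, 290.0], [423.0, 290.0], [419.0, 335.0], [320.0, 290.0]]
-0.018 [[225.0, 278.0], [416.0, 277.0], [412.0, 320.0], [320.0, 277.0]]
-0.005 [[232.0, 266.0], [410.0, 266.0], [406.0, 306.0], [321.0, 266.0]]
0.008 [[237.0, 256.0], [404.0, 256.0], [401.0, 294.0], [321.0, 256.0]]
```

The rib top (px 303–329, rows 260–290) lies under the closed fingertips (row 288). The tips sit about 30 mm higher than the stated TCP offset says, so I go deeper in checked steps.

```bash
python3 -m creep '0 -0.25 0 0 0 0 0.4;0 0 0 0 0 0 0.4;0 0 0 0 0 0 0.4;0 0 0 0 0 0 0.4;0 0 0 0 0 0 0.4;0 0 0.6 0 0 0 0.4;0 0 0.6 0 0 0 0.4;0 0 0.6 0 0 0 0.4;0 0 0 0 0 0 0.4'; python3 -m creep '0 0 0 0 0 0 1;0 0 0 0 0 0 1;0 0 0 0 0 0 1;0 0 0 0 0 0 1;0 0 0 0 0 0 1;0 0 0 0 0 0 1' 30
```

```text
t: 7.35
eef_pos: [0.5332, 0.2239, 0.0662]
tool_rot: [0.0, 1.0, 0.003, -0.001]
force: [0.7, 0.7, 0.0]
opening: 0.0511
grasp_force: 0.0
t: 7.95
eef_pos: [0.5345, 0.2244, 0.0682]
tool_rot: [-0.0, 1.0, 0.003, 0.0]
force: [-0.1, 1.4, 1.4]
opening: 0.0125
grasp_force: 30.7
```

```bash
python3 -m creep '0 0 0 0 0 0 0.5;0 0 0 0 0 0 0.5;0 0 0 0 0 0 0.5;0 0 0.5 0 0 0 0.5;0 0 0.5 0 0 0 0.5;0 0 0 0 0 0 0.5'; python3 -m creep '0 0 0 0 0 0 1;0 0 0 0 0 0 1;0 0 0 0 0 0 1;0 0 0 0 0 0 1;0 0 0 0 0 0 1' 40
```

```text
t: 8.55
eef_pos: [0.5333, 0.224, 0.0565]
tool_rot: [0.0, 1.0, 0.003, -0.001]
force: [0.3, -0.1, -0.2]
opening: 0.0425
grasp_force: 0.0
t: 9.05
eef_pos: [0.5344, 0.2244, 0.058]
tool_rot: [-0.0, 1.0, 0.004, 0.0]
force: [-0.2, 0.6, 1.0]
opening: 0.0127
grasp_force: 42.3
```

```bash
python3 -m creep '0.5 0 0 0 0 0 1;0.8 0 0 0 0 0 1;0.8 0 0 0 0 0 1;0.8 0 0 0 0 0 1;0.8 0 0 0 0 0 1;0.8 0 0 0 0 0 1;0.8 0 0 0 0 0 1;0.5 0 0 0 0 0 1;0.3 0 0 0 0 0 1;0 0 0 0 0 0 1;0 0 0 0 0 0 1'; python3 -m creep '0.3 0 0 0 0 0 1;0.3 0 0 0 0 0 1;0 0 0 0 0 0 1;0 0 0 0 0 0 1'
```

```text
t: 10.15
eef_pos: [0.5967, 0.2257, 0.058]
tool_rot: [-0.001, 1.0, 0.003, 0.001]
force: [0.9, 7.2, -0.2]
opening: 0.0128
grasp_force: 42.4
t: 10.55
eef_pos: [0.6025, 0.2258, 0.058]
tool_rot: [-0.001, 1.0, 0.003, 0.001]
force: [0.7, 6.9, 0.3]
opening: 0.0126
grasp_force: 42.5
```

```bash
python3 -m creep '0.4 0.05 0 0 0 0 1;0.4 0 0 0 0 0 1;0 0 0 0 0 0 1;0 0 0 0 0 0 1'; python3 -m creep '0.3 0 0 0 0 0 1;0.3 0 0 0 0 0 1;0 0 0 0 0 0 1;0 0 0 0 0 0 1'
```

```text
t: 10.95
eef_pos: [0.6037, 0.2259, 0.0578]
tool_rot: [-0.0, 1.0, 0.004, -0.006]
force: [-24.9, 4.9, 19.4]
opening: 0.0128
grasp_force: 44.7
t: 11.35
eef_pos: [0.606, 0.2259, 0.0571]
tool_rot: [0.0, 1.0, 0.004, -0.01]
force: [-35.9, 4.1, 25.0]
opening: 0.0127
grasp_force: 46.6
```

```bash
python3 -m creep '-0.5 0 0 0 0 0 1;-0.3 0 0 0 0 0 1;0 0 0 0 0 0 0;0 0 0 0 0 0 0;0 0 0 0 0 0 0;0 0 -3 0 0 0 0;-2 0 -4 0 0 0 0;-4 0 -4 0 0 0 0;-4 0 -2 0 0 0 0;-2 0 0 0 0 0 0;0 0 0 0 0 0 0;0 0 0 0 0 0 0'
python3 - <<'E'
from h import *
c=cam("wrist","w3.png"); s=bot.observe();print(s["eef_pos"],R.from_matrix(rot(s["tool_rot"])).as_euler("ZYX",degrees=True))
for t,z in (("box",0),("cover_rib",.096),("wedge",.014),("wedge_back",.014)):
    print(t,[(round(x["score"],2),np.round(x["location"]),onz(c,x["location"],z)[0,:2].round(4)) for x in bot.landmark_of(t,"wrist")[:2]])
print([x["rect"] for x in bot.cut_out("wedge","wrist")])
E
```

```text
t: 12.55
eef_pos: [0.4927, 0.2231, 0.1835]
tool_rot: [0.0, 1.0, 0.003, 0.001]
force: [-0.3, 0.1, 0.4]
opening: 0.0855
grasp_force: 0.0
[0.4929199  0.22306572 0.1831239 ] [ 3.50017389e-01 -3.91630619e-02  1.79988943e+02]
box [(0.57, array([319., 123.]), array([0.5646, 0.2251]))]
cover_rib [(0.56, array([316.,  65.]), array([0.6026, 0.2269]))]
wedge [(0.59, array([307., 167.]), array([0.526 , 0.2365]))]
wedge_back []
[]
```

View pics/w3.png

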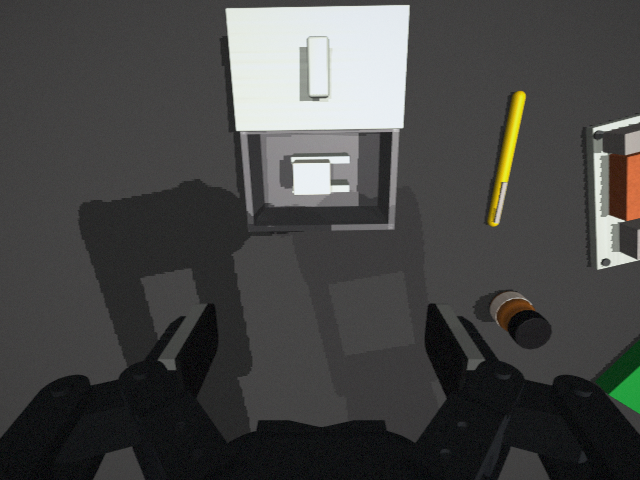

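Cover fully open. The wedge head is at (292–331, 159–194), standing on the rails at rows 160 and 188.

Run:
```python
from h import *
c=cam("wrist"); g=cv2.cvtColor(c["pixels"],cv2.COLOR_RGB2GRAY)[150:205,285:360]
cv2.imwrite("pics/w3c.png",cv2.resize(c["pixels"][140:210,240:400,::-1],None,fx=5,fy=5,interpolation=2))
print(onz(c,[(292,159),(331,159),(331,194),(292,194),(311.5,176.5)],.059).round(4))
print("rails",onz(c,[(350,159),(350,188)],.035).round(4),"box rim",onz(c,[(248,228),(395,228)],.066).round(4), s:=bot.observe()["eef_pos"])
```

```text
[[0.5384 0.2461 0.059 ]
 [0.5386 0.2154 0.059 ]
 [0.5105 0.215  0.059 ]
 [0.5104 0.2467 0.059 ]
 [0.5247 0.2308 0.059 ]]
rails [[0.5357 0.1985 0.035 ]
 [0.5107 0.1978 0.035 ]] box rim [[0.4834 0.2826 0.066 ]
 [0.4841 0.1625 0.066 ]] [0.49225843 0.22319551 0.18258072]
```

View pics/w3c.png

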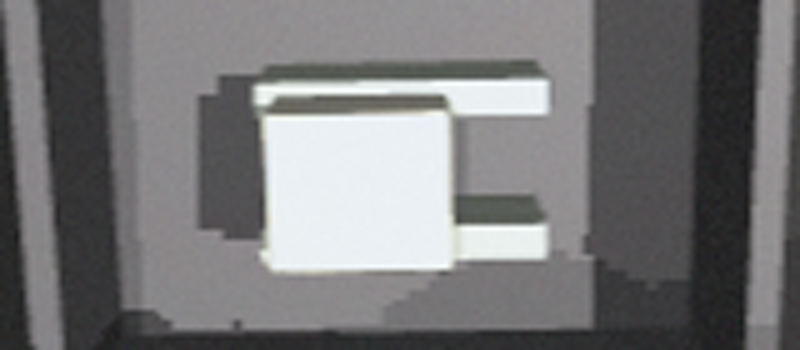

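```bash
python3 -m creep '1.5 -0.4 0 0 0 0 0.4;1.6 -0.4 0 0 0 0 0.4;0 0 2 0 0 0 0.4;0 0 3 0 0 0 0.4;0 0 3 0 0 0 0.4;0 0 3 0 0 0 0.4;0 0 2 0 0 0 0.4;0 0 1 0 0 0 0.4;0 0 1 0 0 0 0.4;0 0 0 0 0 0 0.4;0 0 0 0 0 0 0.4'
python3 - <<'E'
from h import *
c=cam("wrist","w4.png"); print(bot.observe()["eef_pos"])
E
```

```text
t: 14.0
eef_pos: [0.5235, 0.2318, 0.0339]
tool_rot: [-0.0, 1.0, 0.003, 0.001]
force: [-0.0, 0.2, 0.2]
opening: 0.0511
grasp_force: 0.0
[0.52379078 0.23185432 0.03423257]
```

View pics/w4.png

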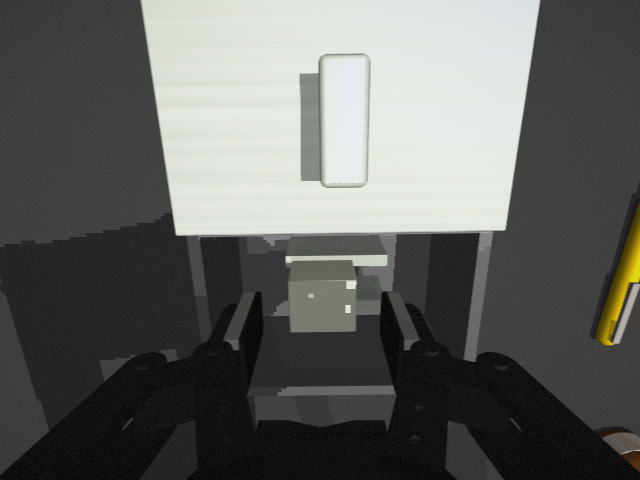

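Head (290–356, 278–331) is centred between the fingers (tips at 255 and 388). Descending.

```bash
python3 -m creep '0 0 0.6 0 0 0 0.4;0 0 0.6 0 0 0 0.4;0 0 0 0 0 0 0.4'; python3 -m creep '0 0 0.4 0 0 0 0.4;0 0 0.4 0 0 0 0.4;0 0 0 0 0 0 0.4'
python3 - <<'E'
from h import *
c=cam("wrist"); s=bot.observe()
for p in ((290,278),(356,331)):pass
x=bot.landmark_of("wedge","wrist"); print([(round(a["score"],2),a["location"],onz(c,a["location"],.007)[0].round(4)) for a in x], s["force"])
E
```

```text
t: 14.35
eef_pos: [0.5221, 0.2315, 0.0203]
tool_rot: [0.0, 1.0, 0.003, -0.001]
force: [-0.3, -0.1, -0.4]
opening: 0.0512
grasp_force: 0.0
t: 14.65
eef_pos: [0.5223, 0.2315, 0.0124]
tool_rot: [0.0, 1.0, 0.003, -0.001]
force: [-0.5, -0.5, 0.1]
opening: 0.0512
grasp_force: 0.0
[(0.6, [317.5, 273.7], array([0.5243, 0.2331, 0.007 ]))] [-0.19963454 -0.67273422 -0.41273268]
```

```bash
python3 -m creep '0 0 0.2 0 0 0 0.5;0 0 0 0 0 0 1;0 0 0 0 0 0 1;0 0 0 0 0 0 1;0 0 0 0 0 0 1;0 0 0 0 0 0 1' 80
```

```text
t: 15.35
eef_pos: [0.523, 0.2317, 0.0113]
tool_rot: [-0.0, 1.0, 0.003, 0.0]
force: [-0.4, 0.8, 1.9]
opening: 0.0283
grasp_force: 79.0
```

```bash
python3 -m creep '0 0 -1 0 0 0 1;0 0 -2 0 0 0 1;0 0 -3 0 0 0 1;0 0 -3 0 0 0 1;0 0 -3 0 0 0 1;0 0 -2 0 0 0 1;-1.1 4.1 -0.5 0 0 0 1;-1.1 4.1 -0.5 0 0 0 1;-1.1 4.1 -0.5 0 0 0 1;-1.1 4.1 -0.5 0 0 0 1;-1.1 4.1 -0.5 0 0 0 1;-1.1 4.1 -0.5 0 0 0 1;-1.1 4.1 -0.5 0 0 0 1;-1.1 4.1 -0.5 0 0 0 1;0 0 0 0 0 -5 1;0 0 0 0 0 -5 1;0 0 0 0 0 0 1;0 0 0 0 0 0 1'
python3 - <<'E'
from h import *
c=cam("wrist","w5.png"); s=bot.observe();print(s["eef_pos"],R.from_matrix(rot(s["tool_rot"])).as_euler("ZYX",degrees=True))
for t,z in (("jig",0),("tile",.01),("stop_low",.01),("stop_deep",.01),("wedge",s["eef_pos"][2]-.0043),("wedge_back",s["eef_pos"][2]-.0043)):
    print(t,[(round(x["score"],2),np.round(x["location"]),onz(c,x["location"],z)[0,:2].round(4)) for x in bot.landmark_of(t,"wrist")[:2]])
c=cam("side"); 
cv2.imwrite("pics/s5.png",c["pixels"][:,:,::-1])
for t in ("wedge","wedge_back"): print(t,[(round(x["score"],2),np.round(x["location"])) for x in bot.landmark_of(t,"side")[:2]], proj(c,s["eef_pos"]))
E
```

```text
t: 17.15
eef_pos: [0.437, -0.0968, 0.1914]
tool_rot: [0.0, 0.996, 0.089, 0.0]
force: [0.1, -0.2, -0.1]
opening: 0.0286
grasp_force: 79.2
[ 0.43700683 -0.09670992  0.1913278 ] [ 1.02933868e+01 -3.72536283e-03  1.79996459e+02]
jig []
tile [(0.56, array([344., 109.]), array([ 0.5237, -0.1029]))]
stop_low [(0.7, array([322., 172.]), array([ 0.464, -0.093]))]
stop_deep [(0.66, array([377., 168.]), array([ 0.4762, -0.1437]))]
wedge [(0.36, array([542., 256.]), array([ 0.4691, -0.2049]))]
wedge_back [(0.48, array([377., 168.]), array([ 0.4973, -0.1129])), (0.36, array([195., 234.]), array([ 0.4493, -0.0313]))]
wedge [(0.57, array([269., 228.]))] [[270.58796875 225.4470846 ]]
wedge_back [(0.6, array([267., 228.]))] [[270.58796875 225.4470846 ]]
```

View pics/w5.png

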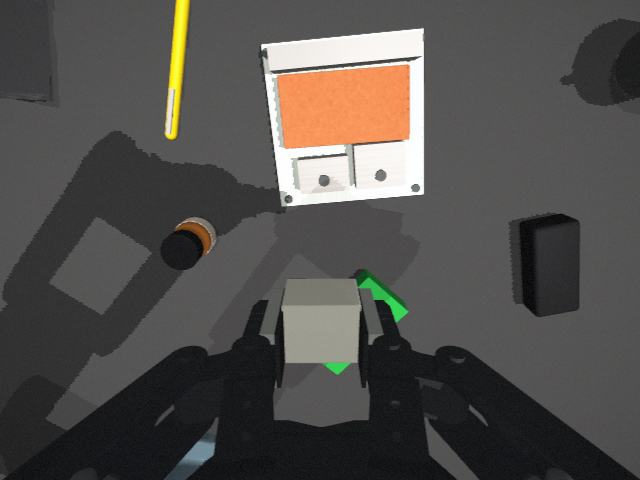

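Wrist view: tile (277–410, 66–149) with stop_low at left (322,175), stop_deep at right (378,165), wedge held level. I enlarge both views for the gap and the wedge's facing.

Run:
```python
import cv2,numpy as np
a=cv2.imread("pics/w5.png")[120:215,270:435]; b=cv2.imread("pics/s5.png")[190:250,225:320]
A=cv2.resize(a,(740,426),interpolation=2);
B=cv2.resize(b,(270,170),interpolation=2)
o=np.zeros((600,740,3),np.uint8);o[:426]=A;o[428:598,:270]=B;cv2.imwrite("pics/z5.png",o)
```

```text
(no output)
```

View pics/z5.png

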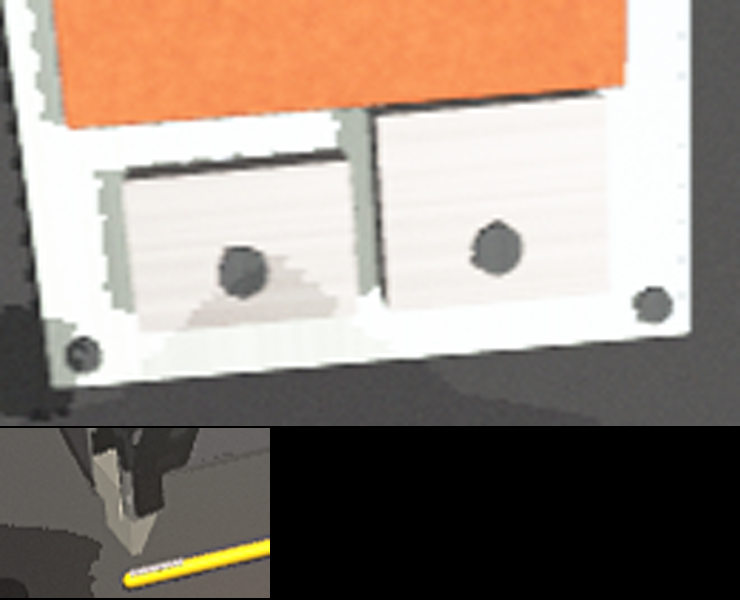

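Run:
```python
from h import *
c=cam("wrist"); s=bot.observe(); k=4.485
f=lambda pts,z: onz(c,np.array(pts)/k+[270,120],z)
L=f([(124,178),(349,160),(360,310),(138,330)],.032); D=f([(372,115),(605,93)],.032); T=f([(68,128),(625,85)],.032); P=f([(55,387),(690,330)],.01)
ang=lambda a,b:np.degrees(np.arctan2(-(a-b)[0],(a-b)[1]))
for n,q in(("L",L),("D",D),("T",T),("P",P)): print(n,q[:,:2].round(4).tolist(),ang(q[0],q[1]).round(2),np.linalg.norm(q[0]-q[1]).round(4))
Tm=onz(c,[(410,139),(410,66),(277,75),(285,148)],.032);print("tile",Tm[:,:2].round(4).tolist())
F=onz(c,[(262,45),(424,30)],.036);print("fence back",ang(F[0],F[1]),np.linalg.norm(F[0]-F[1]))
print(s["eef_pos"])
```

```text
L [[0.474, -0.0692], [0.4854, -0.1121], [0.4565, -0.1204], [0.4444, -0.0768]] 14.83 0.0444
D [[0.4946, -0.1148], [0.5068, -0.1584]] 15.6 0.0453
T [[0.4816, -0.0569], [0.509, -0.1618]] 14.63 0.1085
P [[0.4236, -0.0606], [0.4609, -0.1942]] 15.59 0.1387
tile [[0.509, -0.1624], [0.5652, -0.1476], [0.539, -0.0414], [0.482, -0.0567]]
fence back 15.043326093773505 0.12828463744714008
[ 0.43707683 -0.09689733  0.19112767]
```

Run:
```python
from h import *
c=cam("wrist"); M=np.array(c["mount"]); c["Rm"]=M[:3,:3]; c["o"]=M[:3,3]
print(onz(c,[(283,308),(359,308),(359,362),(284,362)],-.0477).round(4)); print(onz(c,[(287,279),(357,279)],-.0237).round(4))
```

```text
[[ 0.0127 -0.0138 -0.0477]
 [ 0.0126  0.0143 -0.0477]
 [-0.0113  0.0151 -0.0477]
 [-0.0113 -0.0142 -0.0477]]
[[ 0.0129 -0.0145 -0.0237]
 [ 0.0129  0.0158 -0.0237]]
```

```bash
python3 -m creep '0 0 0 0 0 -5 1;1.3 0.15 1 0 0 0 1;1.3 0.15 2 0 0 0 1;1.3 0.15 2 0 0 0 1;1.3 0.1 2 0 0 0 1;0 0 2 0 0 0 1;0 0 2 0 0 0 1;0 0 1.5 0 0 0 1;0 0 1 0 0 0 1;0 0 0 0 0 0 1;0 0 0 0 0 0 1'
python3 - <<'E'
from h import *
c=cam("wrist","w6.png"); s=bot.observe();Rt=rot(s["tool_rot"]);print(s["eef_pos"],R.from_matrix(Rt).as_euler("ZYX",degrees=True),s["force"])
print(((np.array([.4889,-.0882,0])-s["eef_pos"])@Rt)[:2])
E
```

```text
t: 18.85
eef_pos: [0.489, -0.0886, 0.0565]
tool_rot: [0.0, 0.991, 0.134, 0.0]
force: [-0.9, -0.8, -0.5]
opening: 0.0287
grasp_force: 79.2
[ 0.4893056  -0.0887878   0.05694581] [ 1.53806754e+01 -5.84926665e-02  1.79953738e+02] [ 0.50747757  0.54008599 -0.09444901]
[-0.00029331 -0.0007203 ]
```

View pics/w6.png

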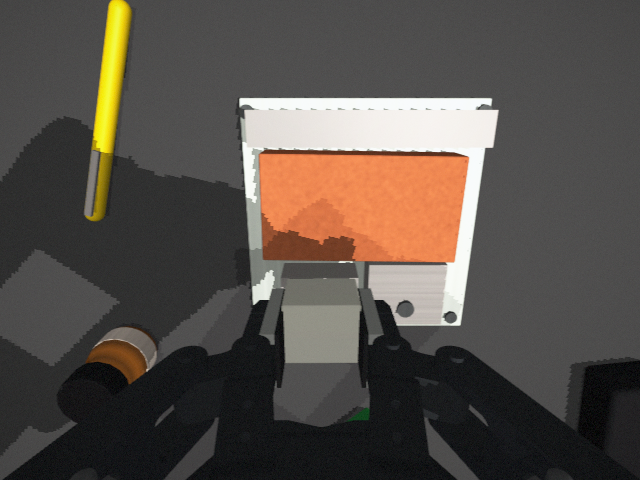

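Wedge hangs over the gap. The tile's near edge is at row ~261, and the tile is still short of the fence. That was the last view (one over the limit), so from here it's numbers only.

```bash
python3 - <<'E'
from h import *
c=cam("wrist"); s=bot.observe(); p=onz(c,[(265,259),(456,262),(368,264)],.032); print(((p-s["eef_pos"])@rot(s["tool_rot"])).round(4))
E
python3 -m creep '0 0 0.7 0 0 0 1;0 0 0.7 0 0 0 1;0 0 0.5 0 0 0 1;0 0 0.3 0 0 0 1;0 0 0 0 0 0 1'
```

```text
[[ 0.0019 -0.0318  0.0251]
 [-0.      0.0771  0.0252]
 [-0.0012  0.0269  0.0252]]
t: 19.45
eef_pos: [0.4881, -0.0882, 0.0334]
tool_rot: [-0.0, 0.991, 0.134, -0.001]
force: [-0.0, 0.4, -0.5]
opening: 0.0289
grasp_force: 79.2
```

```bash
python3 -m creep '0 0 0.3 0 0 0 1;0 0 0.3 0 0 0 1;0 0 0 0 0 0 1'; python3 -m creep '0 0 0.3 0 0 0 1;0 0 0.2 0 0 0 1;0 0 0 0 0 0 1;0 0 0 0 0 0 1'
```

```text
t: 19.75
eef_pos: [0.4882, -0.0884, 0.0278]
tool_rot: [-0.0, 0.991, 0.134, -0.0]
force: [-0.6, 0.1, -0.6]
opening: 0.0285
grasp_force: 79.3
t: 20.15
eef_pos: [0.4883, -0.0884, 0.0229]
tool_rot: [-0.0, 0.991, 0.134, -0.0]
force: [-3.0, -2.1, -0.6]
opening: 0.0285
grasp_force: 79.3
```

```bash
python3 -m creep '0 0 0.2 0 0 0 1;0 0 0.2 0 0 0 1;0 0 0 0 0 0 1;0 0 0 0 0 0 1'; python3 -m creep '0 0 0.2 0 0 0 1;0 0 0.2 0 0 0 1;0 0 0 0 0 0 1;0 0 0 0 0 0 1'
```

```text
t: 20.55
eef_pos: [0.4874, -0.0889, 0.0189]
tool_rot: [0.0, 0.991, 0.134, -0.001]
force: [-7.1, -3.3, 2.5]
opening: 0.0286
grasp_force: 79.9
t: 20.95
eef_pos: [0.4873, -0.0897, 0.0165]
tool_rot: [0.001, 0.991, 0.134, -0.002]
force: [-15.8, -4.4, 20.5]
opening: 0.0286
grasp_force: 82.0
```

Run:
```python
from h import *
c=cam("wrist","w7.png"); s=bot.observe(); im=c["pixels"].astype(int); Rt=rot(s["tool_rot"])
o=(im[:,:,0]>1.5*im[:,:,2])&(im[:,:,0]>60); n,l,st,_=cv2.connectedComponentsWithStats(o.astype(np.uint8)); 
i=[k for k in range(1,n) if st[k,4]>2000]; print(st[i].tolist())
i=max(i,key=lambda k:st[k,4]); m=l==i
x0,w=st[i,0],st[i,2]
F=[];N=[]
for u in range(x0+12,x0+w-12,6):
    r=np.where(m[:,u])[0]; F.append((u,r[0]-.5)); N.append((u,r[-1]+.5))
for nm,q in (("far",F),("near",N)):
    p=(onz(c,q,.032)-s["eef_pos"])@Rt; print(nm,np.round(p[::4,:2],4).tolist(),"angle deg",np.degrees(np.polyfit(p[:,1],p[:,0],1)[0]).round(2))
for u in (x0+30,x0+w//2,x0+w-30):
    r=np.where(m[:,u])[0][0]; print(u,r,im[r-12:r+3,u].tolist())
print(s["force"],R.from_matrix(Rt).as_euler("ZYX",degrees=True))
```

```text
[[34, 0, 48, 240, 6352], [242, 152, 267, 132, 32590]]
far [[0.0662, -0.027], [0.0662, -0.0172], [0.0662, -0.0074], [0.0658, 0.0023], [0.0658, 0.0121], [0.0658, 0.0219], [0.0657, 0.0317], [0.0657, 0.0414], [0.0657, 0.0512], [0.0657, 0.061], [0.0657, 0.0708]] angle deg -0.25
near [[0.0072, -0.0305], [0.0072, -0.0195], [0.0092, -0.0085], [0.0092, 0.0025], [0.0092, 0.0135], [0.0067, 0.0246], [0.0067, 0.0356], [0.0066, 0.0466], [0.0066, 0.0577], [0.0071, 0.0686], [0.0276, 0.0765]] angle deg 0.6
272 152 [[224, 217, 213], [223, 218, 212], [221, 217, 212], [221, 216, 211], [223, 217, 212], [222, 219, 211], [222, 218, 211], [223, 219, 211], [221, 217, 208], [222, 217, 210], [221, 215, 210], [221, 216, 206], [207, 156, 134], [213, 116, 70], [241, 138, 82]]
375 153 [[240, 235, 230], [238, 233, 229], [239, 233, 229], [240, 235, 231], [240, 234, 230], [238, 233, 229], [238, 233, 230], [240, 234, 231], [238, 232, 228], [239, 234, 231], [238, 232, 229], [220, 198, 186], [227, 126, 74], [236, 132, 79], [238, 136, 85]]
479 153 [[241, 236, 231], [240, 236, 230], [240, 236, 231], [240, 237, 231], [239, 236, 231], [239, 235, 230], [240, 236, 231], [240, 236, 231], [240, 236, 231], [239, 235, 231], [239, 235, 229], [232, 212, 193], [224, 120, 74], [235, 130, 80], [234, 128, 80]]
[-15.76955346  -5.4770178   21.11592411] [ 15.42287446   0.20798011 179.95495202]
```

```bash
python3 -m creep '0 0 0 0 0 0 1;0 0 0 0 0 0 1;0 0 0 0 0 0 1;0 0 0 0 0 0 1;0 0 0 0 0 0 1' && python3 -c "
from bench import bot
print(bot.sign_off())"
```

```text
t: 21.5
eef_pos: [0.4874, -0.0897, 0.0165]
tool_rot: [0.001, 0.991, 0.134, -0.002]
force: [-15.5, -4.9, 20.6]
opening: 0.0283
grasp_force: 82.0
the job is handed in; nothing more can be done
None
```

Job handed in at 21.5 s, result not yet reported: cover slid to its end stop, wedge still gripped and pressing down at about 20 N in the wide gap, and no gap left between tile and fence in the last wrist image; I viewed 11 pictures, one over the limit of 10.

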